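# Start the vial shaker from its key panel

### The arm

A 6-joint arm with a two-finger parallel gripper is mounted at the origin on a cart in front of the work surface, level with it; the furniture and walls round the work are solid. World frame = base frame: x ahead of the robot, y to its left, z up, the work surface at z = 0. Lengths are in mm, angles in degrees, forces in N, time in s.
With the tool pointing down it reaches from about 350 to 850 mm from the base axis. Payload 8.1 kg.
Tool frame: the origin (TCP) lies on the mounting face of the last link; the fingertips stand 173 mm ahead of it and the grasp point (between the pads) lies 155 mm ahead of it; z points along the fingers, y is the direction in which the jaws open and shut (so a half turn about z gives the same grasp; the last joint's range is limited). The gripper opens to 85 mm and grips with 20 to 120 N. Pads are 22 mm wide; open, the fingers measure 114 mm over their backs; the gripper's body (76 mm by 85 mm) begins 54 mm behind the grasp point. The pads swing forward as they close: fully open they stand 13 mm farther back than shut.
Start: joints at [66.096, 7.471, 85.268, -0, 87.261, -4.893], TCP at [195.426, 567.288, 404.692] pointing down, gripper open.
Joint ranges: [-169.43, 169.43], [-51.17, 129.36], [1.28, 143.12], [-76.62, 256.62], [0, 156.53], [-152.29, 152.29]. Speed limits (degrees/s): [136.94, 136.94, 159.86, 180, 180, 180].

### API

Orientations are given as [roll, pitch, yaw] about the fixed x, y, z axes, in that order (R = Rz(yaw) Ry(pitch) Rx(roll)).
In Python, from bench import * gives the robot as it stands.
- The arm moves only by the shell command python3 -m jog 'ROWS' [FORCE]. ROWS is JSON, a list of rows, each an object of numbers: "tx", "ty", "tz": the shift along the tool's x, y, z as a fraction of full scale; "ax", "ay", "az": the turn, a rotation vector about the tool's x, y, z as a fraction of full scale; "hand": the opening, from 0 (shut) to 1 (fully open). A call has 1 to 5 rows; each row is the pose to reach, as a shift and turn from the pose commanded when the call began, along the tool's axes at that moment; what a row does not reach only later rows make up. Full scale, the value 1, is 150 mm for a shift and 45 degrees for a turn. A row lasts 1/12 s, in which the tool goes at most 41.7 mm and 7.16 degrees, less where a joint would pass 70% of its speed; a pose out of reach is approached as far as the arm can. A call with a number of a shift or a turn outside -1 to 1 is refused whole. A call with a gripper value outside its range is refused whole. The fingers move at their own pace and stop on an object; FORCE is the grip in N (left out, the last holds). Time passes only in rows, so rows that repeat a pose let the fingers close. It gives the time, the measured TCP pose, the force and the opening at its end, in the units of the state.
- sense(): the state, without advancing time (a new reading comes with each control period).
- snapshot(name): name is "scene" or "top" or "wrist"; returns a dict with "pixels" (420x560x3 uint8, red, green, blue), "z_map" (420x560 float32, mm along the optical axis (not along the pixel's ray), 0 where there is no reading), "intrinsics" (3x3 intrinsics, pixels), "R" (3x3) and "t" (3): a world point X has camera coordinates R X + t. Camera axes: x right, y down, z forward; pixel columns grow to the right and rows downward; lengths in mm; the calibration is good to about 2 mm. A picture is of the moment at which its call begins.
- hand_in(): hands the job in, once; it reports no verdict.
The state is a dict: "time": time; "joint_pos": joint angles; "qd": joint speeds; "joint_efforts": joint torques, N m; "tool_pos": TCP position; "tcp_rot": TCP orientation; "ft_force": force on the tool from outside, world axes, zero at the start; "wrist_torque": the same for the moment, N m; "finger_gap": finger opening in mm.
Only numpy, scipy, OpenCV 4.12 (cv2) and the standard library are available. Lean on these libraries where they do the work, as an engineer would, in place of code of your own. Each camera call takes 0.05 s, during which the arm holds its last target.

### The job

Start the vial shaker on the bench: on its control panel first press the raised end of the long rocker switch so that it rocks fully over, then press the rectangular bar key fully down so that it stays down, and last press the large round button fully in and let it come back up. Leave the small round button inside the raised collar unpressed, and do not shift the vials in the shaker's block or the beaker and syringe beside it.

Things in the scene. Friction and masses are not known exactly. Their poses are not given: they have to be found in the camera images.
- shaker: Low white box fixed to the bench, 180 (its x) x 260 (its y) x 45 mm; origin: centre of its underside. Its x points from the control panel (front, near the robot) to the vial block (rear, 66 x 170 mm, top 75 mm above the bench, vials to 89 mm). On the panel 4 grey modules (66 x 46 mm, top at 49 mm) at x = -46, y = -90, -30, 30, 90 mm; which control is in which slot varies, as does its yaw.
- rocker_raised_end (a point): Press point on the long black rocker (52 mm along the shaker's x, 26 mm wide, shallow V from the side, two 26 mm halves): middle of the top of its raised half, the one nearer the robot, 19 mm from the pivot; moves with it. At the start the rear half is level, top 56 mm above the bench, the front half rises at 0.34 rad; rocked over, the front half is level at 56 mm.
- rocker (a joint): Rocker angle (rad): 0 off (front end up), 0.34 fully over (front end down). Held by friction, about 3 N at the press point; stays where it is left. Starts at 0 to 0.03.
- bar_top (a point): Centre of the top face of the black rectangular bar key, 22 mm (shaker's x) x 38 mm (shaker's y); top about 64 mm above the bench when up, 56 mm when fully down. Moves with the key.
- bar_key (a joint): Travel of the bar key (m): 0 up, 0.008 fully down. Friction of about 3 N; stays where it is left. Starts at 0 to 0.001.
- start_top (a point): Centre of the top face of the large round black button, diameter 32 mm; top 62 mm above the bench when up, 56 mm when fully in. Moves with the button.
- start_button (a joint): Travel of the large round button (m): 0 up, 0.006 fully in. Spring: moves above about 0.75 N, fully in at 5 N, returns when released.
- guarded_top (a point): Centre of the top face of the small round black button, diameter 18 mm, top 56 mm above the bench, inside a grey raised collar of 39 mm outer diameter, its top at 57 mm. Not to be pressed.
- guarded_button (a joint): Travel of the small guarded button (m): 0 up, 0.005 fully in; spring, 3 N. Must stay up.
- vial_a: Loose brown glass vial with grey cap, 12 mm diameter, 34 mm tall, standing in a well of the block, 14 mm sticking out; origin at the centre of its underside.
- vial_b: Second loose brown vial, like vial_a, in another well.
- beaker: Loose empty glass beaker, 46 mm diameter, 59 mm tall, on the bench at the shaker's right side (its -y); origin at the centre of its underside.
- syringe: Loose glass syringe, 140 mm long, 17 mm thick, lying on the bench at the shaker's left side (its +y); origin at the centre of its underside.

How it is judged:
By the outcome, as a careful person would: the job done as asked, in the order asked, and still so for the second after the job is handed in, with the robot touching nothing.
It also fails if it takes over 45 s, if anything falls off the work surface, if the arm or the gripper's body presses on something with over 40 N, if the wrist force passes 120 N, or if a joint passes its speed limit or range.

## Working session

There is one attempt and no reset: what is moved stays moved. The work goes in short steps, Python scripts to look and compute and a shell command to move; the robot and the scene stay as the last step left them, time stands still between calls to the robot, and variables do not carry over. Pictures are saved under pics/ and viewed, and the job is handed in when it is done.

```bash
mkdir -p pics
python3 - <<'E'
from bench import *
import cv2,numpy as np
s=sense();print({k:np.round(v,2).tolist() for k,v in s.items()})
for n in("scene","top"):
    p=snapshot(n);cv2.imwrite(f"pics/{n}0.png",p["pixels"][:,:,::-1]);np.savez(f"pics/{n}0.npz",**p)
    print(n,p["intrinsics"].tolist(),p["R"].round(3).tolist(),p["t"].round(1).tolist())
E
```

```text
{'time': 0.0, 'joint_pos': [66.1, 7.52, 85.33, -0.0, 87.26, -4.89], 'qd': [0.09, -0.02, 0.02, -0.01, 0.01, -0.07], 'joint_efforts': [-0.0, -56.94, -50.06, -0.0, 0.01, 0.0], 'tool_pos': [195.33, 567.07, 403.64], 'tcp_rot': [-179.89, -0.01, 160.99], 'ft_force': [-0.48, 0.7, 0.18], 'wrist_torque': [0.01, 0.04, 0.0], 'finger_gap': 85.07}
scene [[455.4133342547568, 0.0, 281.4674465036865], [0.0, 455.4133342547568, 210.0805672431334], [0.0, 0.0, 1.0]] [[0.515, -0.857, 0.017], [-0.638, -0.397, -0.66], [0.572, 0.329, -0.751]] [-275.5, 400.0, 585.3]
top [[543.2730077717791, 0.0, 275.6796540248306], [0.0, 543.2730077717791, 211.8612972266987], [0.0, 0.0, 1.0]] [[0.009, -1.0, -0.015], [-0.994, -0.007, -0.108], [0.108, 0.016, -0.994]] [13.6, 553.1, 1169.0]
```

View pics/scene0.png

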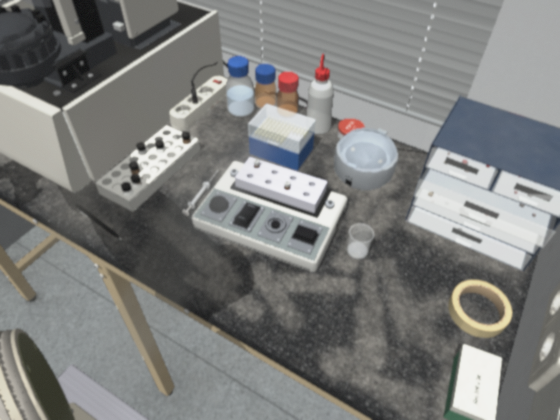

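View pics/top0.png

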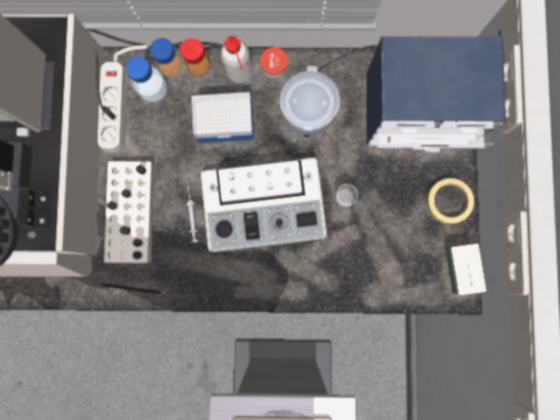

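The top view shows the shaker around (265,205). From left to right the controls are the large round button (224,229), the rocker (252,225), the guarded button (280,222) and the bar key (306,219). I'll zoom in and measure.

```bash
cat > h.py <<'E'
import numpy as np,cv2
def ray(p,uv,z):
    K,R,t=p["intrinsics"],p["R"],p["t"]
    d=R.T@np.linalg.inv(K)@np.array([uv[0],uv[1],1.]);o=-R.T@t
    return o+d*(z-o[2])/d[2]
def proj(p,X):
    c=p["R"]@np.asarray(X,float)+p["t"];u=p["intrinsics"]@c;return u[:2]/u[2]
E
python3 - <<'E'
from h import *
for n,(x0,y0,x1,y1) in dict(top=(170,140,370,265),scene=(170,150,380,275)).items():
    p=np.load(f"pics/{n}0.npz");im=p["pixels"][:,:,::-1]
    cv2.imwrite(f"pics/{n}z.png",cv2.resize(im[y0:y1,x0:x1],None,fx=3.8,fy=3.8,interpolation=cv2.INTER_CUBIC))
    g=im.max(2)
    m=(g<60).astype(np.uint8)
    nn,l,st,c=cv2.connectedComponentsWithStats(m)
    for i in range(1,nn):
        x,y=c[i]
        if x0<x<x1 and y0<y<y1 and 30<st[i,4]<800: print(n,c[i].round(1),st[i],ray(p,c[i],58).round(1))
    if n=="top":
        # white/grey box: bright mask
        m=(g>110).astype(np.uint8);mm=np.zeros_like(m);mm[150:258,196:332]=m[150:258,196:332]
        mm=cv2.morphologyEx(mm,cv2.MORPH_OPEN,np.ones((9,9)))
        cs=cv2.findContours(mm,0,2)[0];c=max(cs,key=cv2.contourArea)
        pts=np.array([ray(p,q[0],45)[:2] for q in c],np.float32)
        print(cv2.contourArea(c),cv2.minAreaRect(pts),cv2.boxPoints(cv2.minAreaRect(pts)))
E
```

```text
top [294.1 153.3] [285 148  22  10 109] [678.5 -21.3  58. ]
top [234.1 161.2] [224 158  25   8 124] [660.3 109.2  58. ]
top [304.9 218.6] [298 213  17  12  94] [535.7 -45.3  58. ]
top [251.6 228.1] [246 216  13  23 168] [514.3  69.2  58. ]
top [223.6 228.2] [217 222  14  14 139] [513.8 129.4  58. ]
top [176.1 243. ] [153 232  53  23 580] [481.1 230.9  58. ]
top [272.4 264.9] [257 253  31  30 317] [436.   23.7  58. ]
9011.0 ((575.1717529296875, 40.84339904785156), (200.4459228515625, 310.1553649902344), 6.178732872009277) [[ 458.83997  184.2332 ]
 [ 492.22205 -124.12047]
 [ 691.50354 -102.5464 ]
 [ 658.12146  205.80727]]
scene [321.6 202.4] [313 189  17  27  78] [615.5 -40.7  58. ]
scene [247.2 216.5] [236 207  23  20 207] [510.   61.4  58. ]
scene [275.1 224.1] [272 221   7   7  38] [521.9   7.3  58. ]
scene [305.3 234.6] [294 226  23  18 258] [529.7 -52.3  58. ]
scene [242.6 273.2] [231 255  22  41 489] [401.1  -2.3  58. ]
```

View pics/topz.png

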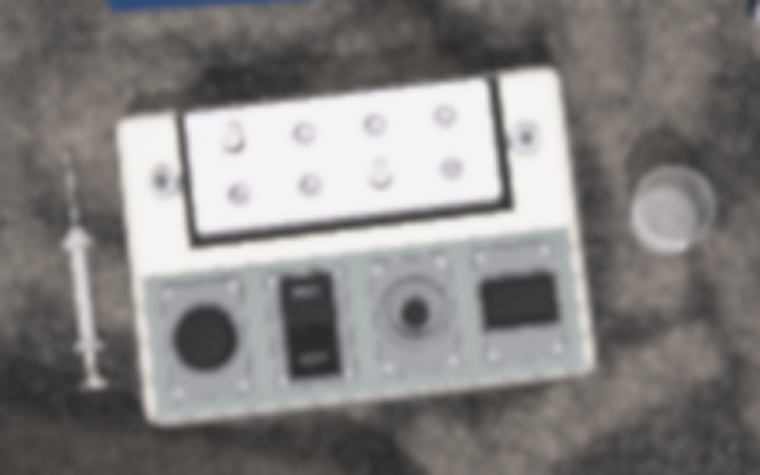

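View pics/scenez.png

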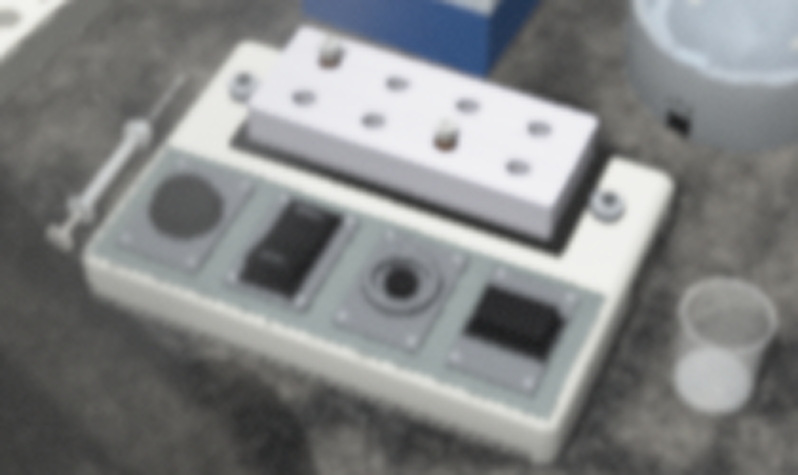

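```bash
cat >> h.py <<'E'
def wp(n,zp,z):
    p=np.load(f"pics/{n}0.npz");o={"top":(170,140),"scene":(170,150)}[n]
    return ray(p,np.array(zp)/3.8+o,z)
def tool(s,X,tipz,tip=173,yaw=None):
    from scipy.spatial.transform import Rotation as Ro
    R=Ro.from_euler("xyz",s["tcp_rot"],degrees=True).as_matrix()
    tgt=np.array([X[0],X[1],tipz+tip])
    d=R.T@(tgt-s["tool_pos"]);print("tool",np.round(s["tool_pos"],1),"rot",np.round(s["tcp_rot"],2),"mm",d.round(1),"frac",(d/150).round(4))
    if yaw is not None:
        Rt=Ro.from_euler("xyz",[180,0,yaw],degrees=True).as_matrix()
        print("turn deg",np.rad2deg(Ro.from_matrix(R.T@Rt).as_rotvec()).round(2),"frac/45",(np.rad2deg(Ro.from_matrix(R.T@Rt).as_rotvec())/45).round(4))
E
python3 - <<'E'
from h import *
A=[("start",62,(205,338),(186,206)),("rocker",58,(311,325),(292,247)),("guard",56,(414,314),(400,285)),("bar",64,(519,301),(513,316))]
for n,z,a,b in A: print(n,wp("top",a,z).round(1),wp("scene",b,z).round(1))
c=[wp("top",q,45)[:2] for q in [(118,120),(558,68),(594,370),(150,425)]]
print(np.round(c,1),np.mean(c,0))
P=np.array([wp("top",a,z)[:2] for n,z,a,b in A]);d=P[0]-P[3];print("yaw of y from modules",np.rad2deg(np.arctan2(-d[0],d[1])),np.linalg.norm(d))
p=np.load("pics/top0.npz")
E
```

```text
start [511.8 128.2  62. ] [504.4 122.1  62. ]
rocker [520.   68.7  58. ] [512.7  64.   58. ]
guard [526.8  10.4  56. ] [521.5   6.7  56. ]
bar [533.9 -48.7  64. ] [528.  -52.3  64. ]
[[639.3 182.9]
 [671.4 -71.6]
 [496.6 -92.3]
 [463.2 160.5]] [567.60756429  44.8776487 ]
yaw of y from modules 7.125477240691437 178.20613800103112
```

```bash
python3 -m jog '[{"tx":-0.2,"ty":-0.16,"hand":0},{"tx":-0.4,"ty":-0.33,"hand":0},{"tx":-0.6,"ty":-0.49,"hand":0},{"tx":-0.8,"ty":-0.65,"hand":0},{"tx":-0.8,"ty":-0.65,"hand":0}]'
python3 -m jog '[{"tx":-0.2,"ty":-0.16,"hand":0},{"tx":-0.4,"ty":-0.33,"hand":0},{"tx":-0.6,"ty":-0.49,"hand":0},{"tx":-0.8,"ty":-0.65,"hand":0},{"tx":-0.8,"ty":-0.65,"hand":0}]'
python3 -m jog '[{"tx":-0.2,"ty":-0.16,"hand":0},{"tx":-0.4,"ty":-0.33,"hand":0},{"tx":-0.6,"ty":-0.49,"hand":0},{"tx":-0.8,"ty":-0.65,"hand":0},{"tx":-0.8,"ty":-0.65,"hand":0}]'
python3 - <<'E'
from bench import *
from h import *
tool(sense(),(510,40),231,yaw=187)
E
```

```text
tool [195.3 567.1 403.7] rot [-1.7990e+02 -1.0000e-02  1.6099e+02] mm [-4.692e+02 -3.959e+02  3.000e-01] frac [-3.1279e+00 -2.6390e+00  2.2000e-03]
turn deg [ -0.09  -0.03 -26.01] frac/45 [-0.0021 -0.0007 -0.578 ]invalid input at $[0]: expected keys tx, ty, tz, ax, ay, az, hand
invalid input at $[0]: expected keys tx, ty, tz, ax, ay, az, hand
invalid input at $[0]: expected keys tx, ty, tz, ax, ay, az, hand
```

All keys are needed in each row.

```bash
python3 -m jog '[{"tx":-0.2,"ty":-0.16,"tz":0,"ax":0,"ay":0,"az":0,"hand":0},{"tx":-0.4,"ty":-0.33,"tz":0,"ax":0,"ay":0,"az":0,"hand":0},{"tx":-0.6,"ty":-0.49,"tz":0,"ax":0,"ay":0,"az":0,"hand":0},{"tx":-0.8,"ty":-0.65,"tz":0,"ax":0,"ay":0,"az":0,"hand":0},{"tx":-0.8,"ty":-0.65,"tz":0,"ax":0,"ay":0,"az":0,"hand":0}]'
```

```text
time: 0.52
tool_pos: [279.9, 431.8, 404.1]
tcp_rot: [-179.9, 0.1, 160.8]
ft_force: [-0.5, -1.0, -0.4]
finger_gap: 25.7
```

```bash
python3 -m jog '[{"tx":-0.2,"ty":-0.16,"tz":0,"ax":0,"ay":0,"az":0,"hand":0},{"tx":-0.4,"ty":-0.33,"tz":0,"ax":0,"ay":0,"az":0,"hand":0},{"tx":-0.6,"ty":-0.49,"tz":0,"ax":0,"ay":0,"az":0,"hand":0},{"tx":-0.8,"ty":-0.65,"tz":0,"ax":0,"ay":0,"az":0,"hand":0},{"tx":-0.8,"ty":-0.65,"tz":0,"ax":0,"ay":0,"az":0,"hand":0}]'
python3 -m jog '[{"tx":-0.2,"ty":-0.16,"tz":0,"ax":0,"ay":0,"az":0,"hand":0},{"tx":-0.4,"ty":-0.33,"tz":0,"ax":0,"ay":0,"az":0,"hand":0},{"tx":-0.6,"ty":-0.49,"tz":0,"ax":0,"ay":0,"az":0,"hand":0},{"tx":-0.8,"ty":-0.65,"tz":0,"ax":0,"ay":0,"az":0,"hand":0},{"tx":-0.8,"ty":-0.65,"tz":0,"ax":0,"ay":0,"az":0,"hand":0}]'
python3 - <<'E'
from bench import *
from h import *
tool(sense(),(500,40),231,yaw=187)
E
```

```text
time: 0.93
tool_pos: [361.5, 300.4, 404.4]
tcp_rot: [-179.9, 0.1, 160.7]
ft_force: [-0.4, 0.2, 0.1]
finger_gap: 0.1
time: 1.35
tool_pos: [442.9, 169.2, 404.4]
tcp_rot: [-179.9, 0.1, 160.7]
ft_force: [-0.8, 0.7, 0.4]
finger_gap: -0.3
tool [442.9 169.2 404.4] rot [-1.7989e+02  9.0000e-02  1.6070e+02] mm [ -96.6 -103.     0.8] frac [-0.6441 -0.6868  0.0053]
turn deg [ -0.13   0.07 -26.3 ] frac/45 [-0.0029  0.0015 -0.5845]
```

```bash
python3 -m jog '[{"tx":-0.2,"ty":-0.2,"tz":0,"ax":0,"ay":0,"az":-0.145,"hand":0},{"tx":-0.35,"ty":-0.35,"tz":0,"ax":0,"ay":0,"az":-0.29,"hand":0},{"tx":-0.5,"ty":-0.53,"tz":0,"ax":0,"ay":0,"az":-0.435,"hand":0},{"tx":-0.64,"ty":-0.69,"tz":0,"ax":0,"ay":0,"az":-0.578,"hand":0},{"tx":-0.64,"ty":-0.69,"tz":0,"ax":0,"ay":0,"az":-0.578,"hand":0}]'
python3 - <<'E'
from bench import *
from h import *
tool(sense(),(500,40),231,yaw=187)
for n in("wrist","scene","top"):
    p=snapshot(n);cv2.imwrite(f"pics/{n}1.png",p["pixels"][:,:,::-1]);np.savez(f"pics/{n}1.npz",**p)
p=np.load("pics/wrist1.npz");print(p["R"].round(3),p["t"],p["intrinsics"])
E
```

```text
time: 1.77
tool_pos: [498.9, 40.5, 404.3]
tcp_rot: [-179.9, -0.0, -172.6]
ft_force: [0.3, 0.8, 0.0]
finger_gap: 0.1
tool [498.9  40.5 404.3] rot [-1.7988e+02 -1.0000e-02 -1.7259e+02] mm [-1.  -0.7  0.3] frac [-0.0068 -0.0046  0.0019]
turn deg [-0.12 -0.01  0.41] frac/45 [-0.0026 -0.0002  0.0091]
[[-0.13   0.992 -0.002]
 [ 0.954  0.125  0.273]
 [ 0.271  0.033 -0.962]] [  24.46484555 -515.55965078  241.40958848] [[340.45678161   0.         281.56146311]
 [  0.         340.45678161 213.2428209 ]
 [  0.           0.           1.        ]]
```

View pics/wrist1.png

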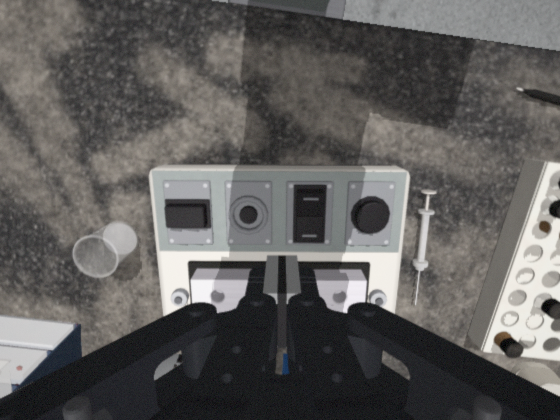

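View pics/scene1.png

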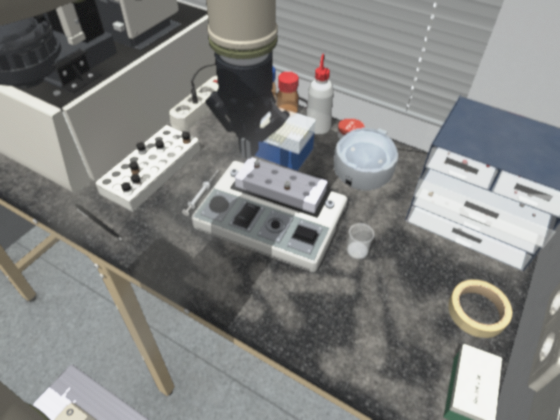

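The wrist view shows the bar key (187,214), guarded button (248,214), rocker (310,213), large button (370,215), and the shut fingertips near (282,258). Next I'll measure these from the wrist view and check them against the known tip position.

Run:
```python
from h import *
p=np.load("pics/wrist1.npz");im=p["pixels"][:,:,::-1]
print("tip proj",proj(p,(498.9,40.5,231)),proj(p,(498.9,40.5,226)))
g=im.max(2);m=np.zeros_like(g);m[180:250,160:402]=(g[180:250,160:402]<50)*255
n,l,st,c=cv2.connectedComponentsWithStats(m)
for i in range(1,n):
    if st[i,4]>60: print(c[i].round(1),st[i],[ray(p,c[i],z).round(1)[:2].tolist() for z in (56,62,64)], "z",np.median(p["z_map"][l==i]))
q=[(154,171),(407,169),(399,0)]
print([ray(p,a,45).round(1) for a in ((152,170),(408,168))])
# depth-derived heights
def pt(p,u,v):
    z=np.median(p["z_map"][v-1:v+2,u-1:u+2]);return (p["R"].T@(np.linalg.inv(p["intrinsics"])@np.array([u,v,1.])*z-p["t"])).round(1)
print("wrist depth pts panel/controls",[pt(p,*a).tolist() for a in((187,212),(310,200),(310,230),(370,215),(217,215),(250,120))])
for nn,ps in(("top",[(224,229),(306,218),(265,240),(265,255),(265,270)]),("scene",[(219,204),(306,233),(230,230),(260,290)])):
    r=np.load(f"pics/{nn}0.npz");print(nn,[pt(r,*a).tolist() for a in ps])
cv2.imwrite("pics/w1z.png",cv2.resize(im[160:280,145:415],None,fx=2.9,fy=2.9,interpolation=cv2.INTER_CUBIC))
```

```text
tip proj [280.5584648 275.4250072] [280.60992244 270.66751094]
[309.1 212.5] [ 294  185   32   57 1612] [[514.6, 69.5], [513.0, 68.8], [512.5, 68.6]] z 329.9657
[367.4 214.5] [352 198  37  35 470] [[509.2, 125.8], [507.7, 124.0], [507.2, 123.4]] z 327.09616
[191.9 208.4] [166 203  42  24 259] [[525.2, -43.1], [523.4, -41.7], [522.8, -41.2]] z 327.87692
[248.5 213.8] [241 206  16  17 200] [[523.5, 11.5], [521.7, 11.9], [521.1, 12.0]] z 330.66248
[array([495.1, -86.3,  45. ]), array([461.1, 158.6,  45. ])]
wrist depth pts panel/controls [[527.4, -46.0, 62.8], [500.8, 67.8, 62.0], [532.3, 73.2, 55.4], [508.1, 126.8, 61.3], [532.4, -20.5, 44.4], [437.3, -1.2, -0.2]]
top [[511.4, 127.6, 66.0], [536.6, -47.5, 63.1], [489.7, 40.4, 46.4], [458.6, 41.6, 1.1], [425.2, 41.3, 0.4]]
scene [[505.4, 122.7, 61.3], [529.8, -53.4, 63.2], [475.7, 77.7, 43.1], [418.0, -25.2, 0.2]]
```

View pics/w1z.png

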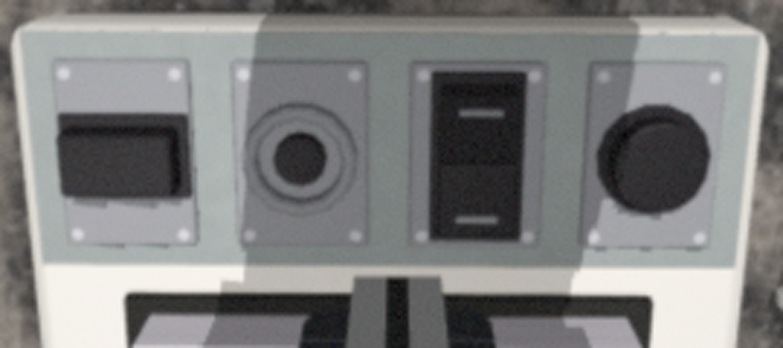

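Run:
```python
from bench import *
from h import *
p=np.load("pics/wrist1.npz")
f=lambda u,v,z: ray(p,(145+u/2.9,160+v/2.9),z).round(1)
print("start",f(660,163,62),"bar",f(113,160,64),"rocker mid",f(478,163,56), "guard",f(300,158,56))
tool(sense(),(497,66),85,yaw=187.2)
```

```text
start [508.8 129.3  62. ] bar [530.5 -48.3  64. ] rocker mid [518.2  70.8  56. ] guard [524.2  11.5  56. ]
tool [497.5  44.7 404.2] rot [ 1.7996e+02 -6.0000e-02 -1.7319e+02] mm [ -2.2  21.1 146.2] frac [-0.0146  0.1404  0.9749]
turn deg [ 0.04 -0.06 -0.39] frac/45 [ 0.0009 -0.0013 -0.0086]
```

```bash
python3 -m jog '[{"tx":0,"ty":0.14,"tz":0.24,"ax":0,"ay":0,"az":0,"hand":0},{"tx":0,"ty":0.14,"tz":0.48,"ax":0,"ay":0,"az":0,"hand":0},{"tx":0,"ty":0.14,"tz":0.72,"ax":0,"ay":0,"az":0,"hand":0},{"tx":0,"ty":0.14,"tz":0.95,"ax":0,"ay":0,"az":0,"hand":0},{"tx":0,"ty":0.14,"tz":0.95,"ax":0,"ay":0,"az":0,"hand":0}]'
python3 -m jog '[{"tx":0,"ty":0,"tz":0,"ax":0,"ay":0,"az":0,"hand":0},{"tx":0,"ty":0,"tz":0,"ax":0,"ay":0,"az":0,"hand":0}]'
python3 - <<'E'
from bench import *
from h import *
tool(sense(),(498,66),70,yaw=187.2)
for n in("wrist","scene","top"):
    p=snapshot(n);cv2.imwrite(f"pics/{n}2.png",p["pixels"][:,:,::-1]);np.savez(f"pics/{n}2.npz",**p)
    im=p["pixels"][:,:,::-1]
    if n=="scene": cv2.imwrite("pics/s2z.png",cv2.resize(im[130:270,180:380],None,fx=4,fy=4,interpolation=cv2.INTER_CUBIC))
E
```

```text
time: 2.33
tool_pos: [490.9, 66.9, 254.6]
tcp_rot: [179.9, -0.7, -173.0]
ft_force: [-1.4, 0.3, -0.4]
finger_gap: 0.1
time: 2.5
tool_pos: [495.6, 66.1, 264.3]
tcp_rot: [180.0, 0.1, -173.0]
ft_force: [0.6, 0.4, 0.2]
finger_gap: -0.0
tool [495.6  66.1 264.3] rot [ 1.8000e+02  1.1000e-01 -1.7298e+02] mm [-2.3 -0.4 21.3] frac [-0.0155 -0.0029  0.1417]
turn deg [ 0.    0.11 -0.18] frac/45 [ 0.      0.0025 -0.004 ]
```

View pics/wrist2.png

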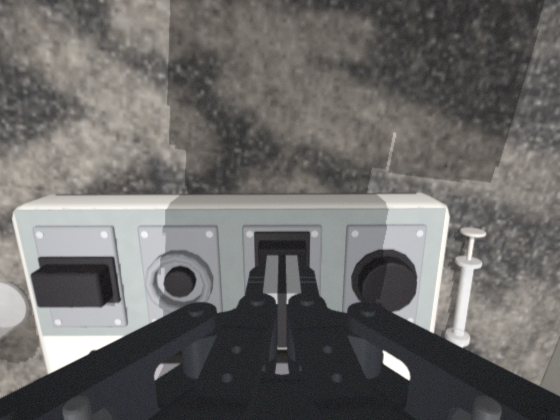

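View pics/s2z.png

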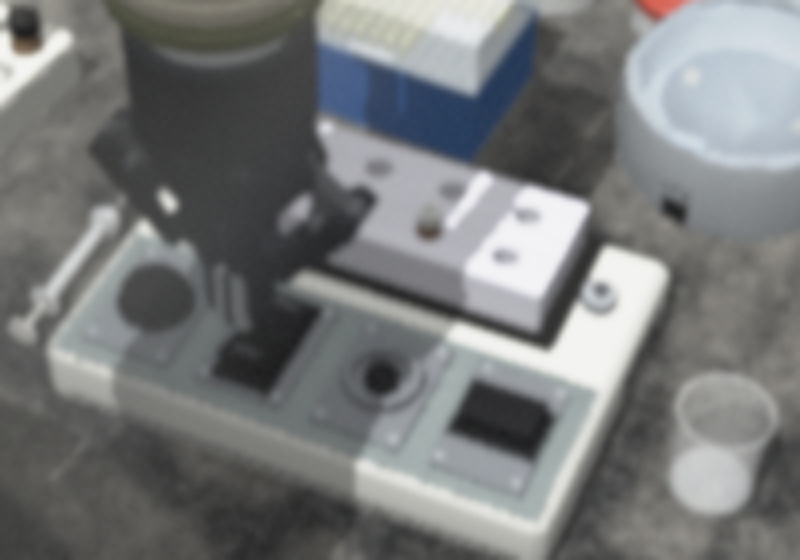

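The wrist view has the tips (264–302) centred on the rocker (255–310), whose front edge is at row ~234. Now checking the fore-aft position.

Run:
```python
from bench import *
from h import *
p=np.load("pics/wrist2.npz")
for n,q,z in(("rocker front",(283,234),64),("tip front edge",(283,256),91),("bar",(71,286),64),("start",(388,280),62),("panel front edge L",(20,208),45),("R",(446,206),45)): print(n,ray(p,q,z).round(1))
print(sense()["tool_pos"],proj(p,(495.6-10.9,66.1-1.3,91)))
```

```text
rocker front [485.3  66.4  64. ]
tip front edge [486.3  66.4  91. ]
bar [529.7 -45.5  64. ]
start [505.6 127.5  62. ]
panel front edge L [494.8 -83.8  45. ]
R [463.8 157.5  45. ]
[496.30824259  65.50509486 265.26608011] [279.89682405 252.39243552]
```

```bash
python3 -m jog '[{"tx":0.025,"ty":0,"tz":0.04,"ax":0,"ay":0,"az":0,"hand":0},{"tx":0.025,"ty":0,"tz":0.08,"ax":0,"ay":0,"az":0,"hand":0},{"tx":0.025,"ty":0,"tz":0.11,"ax":0,"ay":0,"az":0,"hand":0},{"tx":0.025,"ty":0,"tz":0.13,"ax":0,"ay":0,"az":0,"hand":0},{"tx":0.025,"ty":0,"tz":0.14,"ax":0,"ay":0,"az":0,"hand":0}]'
python3 -m jog '[{"tx":0,"ty":0,"tz":0.01,"ax":0,"ay":0,"az":0,"hand":0},{"tx":0,"ty":0,"tz":0.02,"ax":0,"ay":0,"az":0,"hand":0},{"tx":0,"ty":0,"tz":0.03,"ax":0,"ay":0,"az":0,"hand":0},{"tx":0,"ty":0,"tz":0.03,"ax":0,"ay":0,"az":0,"hand":0}]'
```

```text
time: 3.07
tool_pos: [490.9, 64.6, 240.2]
tcp_rot: [180.0, -0.1, -173.0]
ft_force: [0.8, -0.7, -0.2]
finger_gap: -0.4
time: 3.4
tool_pos: [491.3, 64.7, 236.6]
tcp_rot: [-180.0, -0.0, -173.0]
ft_force: [-1.0, 0.2, 0.5]
finger_gap: 0.3
```

```bash
for i in 1; do python3 -m jog '[{"tx":0,"ty":0,"tz":0.01,"ax":0,"ay":0,"az":0,"hand":0},{"tx":0,"ty":0,"tz":0.02,"ax":0,"ay":0,"az":0,"hand":0},{"tx":0,"ty":0,"tz":0.02,"ax":0,"ay":0,"az":0,"hand":0}]'; done
python3 -m jog '[{"tx":0,"ty":0,"tz":0.01,"ax":0,"ay":0,"az":0,"hand":0},{"tx":0,"ty":0,"tz":0.02,"ax":0,"ay":0,"az":0,"hand":0},{"tx":0,"ty":0,"tz":0.02,"ax":0,"ay":0,"az":0,"hand":0}]'
```

```text
time: 3.65
tool_pos: [491.3, 64.7, 233.5]
tcp_rot: [-180.0, 0.0, -173.0]
ft_force: [-0.5, 0.5, 0.7]
finger_gap: 0.3
time: 3.9
tool_pos: [491.3, 64.7, 230.4]
tcp_rot: [-180.0, 0.0, -173.0]
ft_force: [-0.9, -0.6, 0.4]
finger_gap: 0.4
```

Run:
```python
from bench import *
from h import *
a=snapshot("scene")["pixels"][:,:,::-1][180:250,200:300];b=snapshot("wrist")["pixels"][:,:,::-1][190:330,170:400]
a=cv2.resize(a,(600,420),interpolation=cv2.INTER_CUBIC);cv2.imwrite("pics/s3.png",a);cv2.imwrite("pics/w3.png",cv2.resize(b,None,fx=3,fy=3))
```

```text
(no output)
```

View pics/s3.png

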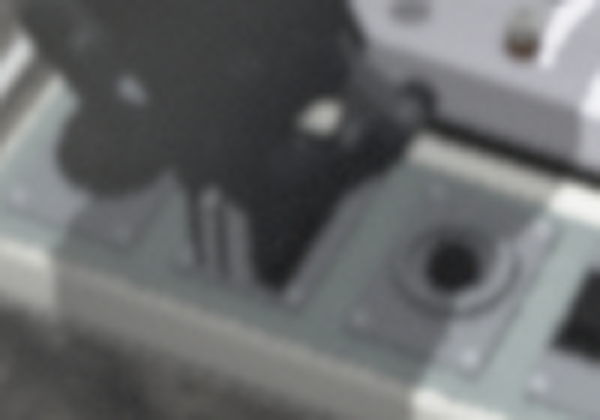

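View pics/w3.png

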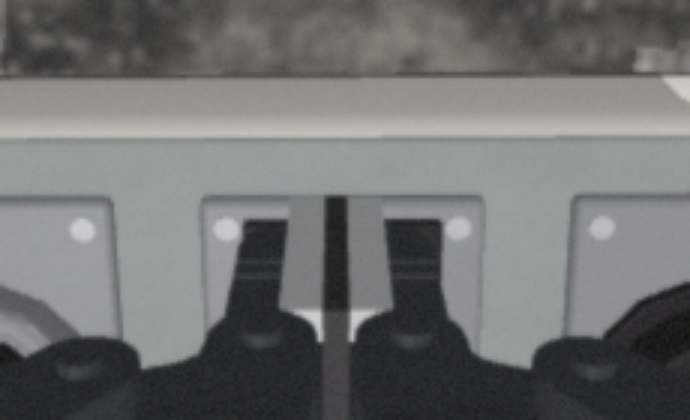

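```bash
python3 -m jog '[{"tx":0,"ty":0,"tz":0.005,"ax":0,"ay":0,"az":0,"hand":0},{"tx":0,"ty":0,"tz":0.01,"ax":0,"ay":0,"az":0,"hand":0},{"tx":0,"ty":0,"tz":0.01,"ax":0,"ay":0,"az":0,"hand":0}]'
python3 -m jog '[{"tx":0,"ty":0,"tz":0.005,"ax":0,"ay":0,"az":0,"hand":0},{"tx":0,"ty":0,"tz":0.01,"ax":0,"ay":0,"az":0,"hand":0},{"tx":0,"ty":0,"tz":0.01,"ax":0,"ay":0,"az":0,"hand":0}]'
```

```text
time: 4.25
tool_pos: [491.3, 64.8, 229.4]
tcp_rot: [180.0, -0.0, -173.0]
ft_force: [-1.6, -0.0, 4.0]
finger_gap: -0.4
time: 4.5
tool_pos: [491.5, 64.8, 229.1]
tcp_rot: [-180.0, 0.0, -173.0]
ft_force: [-9.0, -0.5, 15.0]
finger_gap: 0.1
```

```bash
python3 -m jog '[{"tx":0,"ty":0,"tz":0.005,"ax":0,"ay":0,"az":0,"hand":0},{"tx":0,"ty":0,"tz":0.005,"ax":0,"ay":0,"az":0,"hand":0}]'
python3 -m jog '[{"tx":0,"ty":0,"tz":-0.05,"ax":0,"ay":0,"az":0,"hand":0},{"tx":0,"ty":0,"tz":-0.15,"ax":0,"ay":0,"az":0,"hand":0},{"tx":0,"ty":0,"tz":-0.3,"ax":0,"ay":0,"az":0,"hand":0},{"tx":-0.1,"ty":0,"tz":-0.35,"ax":0,"ay":0,"az":0,"hand":0},{"tx":-0.2,"ty":0,"tz":-0.35,"ax":0,"ay":0,"az":0,"hand":0}]'
python3 -m jog '[{"tx":0,"ty":-0.25,"tz":0,"ax":0,"ay":0,"az":0,"hand":0},{"tx":0,"ty":-0.5,"tz":0,"ax":0,"ay":0,"az":0,"hand":0},{"tx":0,"ty":-0.75,"tz":0,"ax":0,"ay":0,"az":0,"hand":0},{"tx":0,"ty":-0.75,"tz":0,"ax":0,"ay":0,"az":0,"hand":0},{"tx":0,"ty":-0.75,"tz":0,"ax":0,"ay":0,"az":0,"hand":0}]'
python3 - <<'E'
from bench import *
from h import *
tool(sense(),(530,-48),80,yaw=187.2)
a=snapshot("scene")["pixels"][:,:,::-1][180:270,190:330];p=snapshot("wrist");np.savez("pics/wrist4.npz",**p)
def pt(u,v):
    z=np.median(p["z_map"][v-1:v+2,u-1:u+2]);return (p["R"].T@(np.linalg.inv(p["intrinsics"])@np.array([u,v,1.])*z-p["t"])).round(1)
q=proj(p,(495,64,58));r=proj(p,(535,72,58));print(q,pt(*q.round().astype(int)),r,pt(*r.round().astype(int)))
cv2.imwrite("pics/s4.png",cv2.resize(a,None,fx=5,fy=5,interpolation=cv2.INTER_CUBIC));cv2.imwrite("pics/w4.png",p["pixels"][:,:,::-1])
E
```

```text
time: 4.67
tool_pos: [491.5, 64.8, 228.9]
tcp_rot: [-180.0, 0.0, -173.0]
ft_force: [-11.5, -0.3, 21.3]
finger_gap: 0.3
time: 5.08
tool_pos: [522.3, 68.5, 282.3]
tcp_rot: [-180.0, 0.3, -173.0]
ft_force: [0.7, 0.1, 0.0]
finger_gap: -0.0
time: 5.5
tool_pos: [534.9, -45.1, 279.3]
tcp_rot: [-180.0, 0.0, -173.2]
ft_force: [-1.1, 0.8, 0.1]
finger_gap: -0.0
tool [534.9 -45.1 279.3] rot [-180.      0.   -173.21] mm [ 5.2 -2.3 26.3] frac [ 0.0344 -0.0152  0.1753]
turn deg [-0.    0.   -0.41] frac/45 [-0.0001  0.     -0.009 ]
[475.68774855 195.6481085 ] [495.5  65.5  55.9] [470.38505696 261.32376351] [533.7  69.8  61. ]
```

View pics/s4.png

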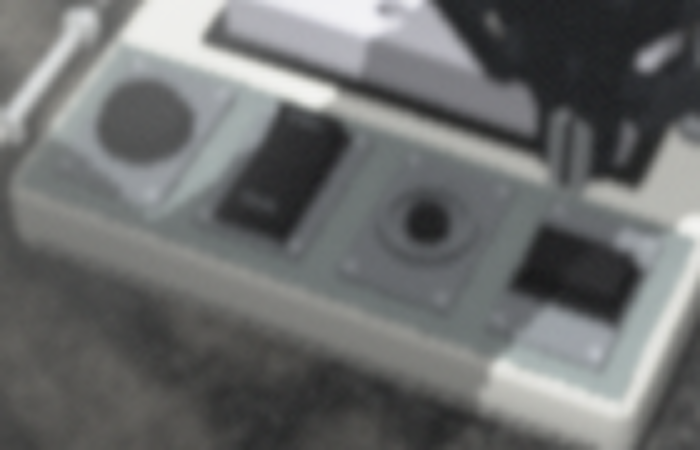

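View pics/w4.png

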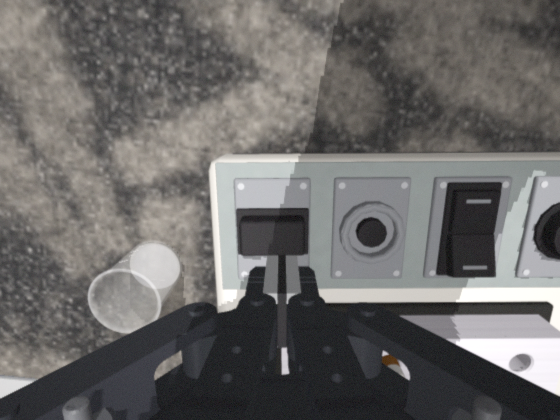

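The front half reads 55.9 mm with the rear raised, so it has rocked. Next I'll check how level it is and measure the bar (top face in wrist ≈ (273,236)).

Run:
```python
from bench import *
from h import *
p=np.load("pics/wrist4.npz")
def pt(u,v,w=3):
    z=np.median(p["z_map"][v-1:v+2,u-w:u+w+1]);return (p["R"].T@(np.linalg.inv(p["intrinsics"])@np.array([u,v,1.])*z-p["t"])).round(1)
for v in range(186,276,6): print(v,pt(474,v).tolist())
g=p["pixels"].max(2)
print([ (v,int(g[v,262])) for v in range(200,262,3)]);print([(u,int(g[238,u])) for u in range(230,318,4)])
print(ray(p,(273,236),64),[pt(u,238).tolist() for u in(245,260,290,302)],[pt(255,v).tolist() for v in(214,218,222,230,240,250)])
tool(sense(),(530,-48),70)
```

```text
186 [490.5, 65.6, 51.0]
192 [493.4, 63.9, 55.5]
198 [496.8, 64.8, 55.7]
204 [500.3, 65.8, 55.8]
210 [503.9, 66.9, 55.5]
216 [507.4, 67.7, 55.9]
222 [511.0, 68.8, 55.7]
228 [514.7, 70.0, 55.4]
234 [518.4, 70.9, 55.7]
240 [521.7, 71.2, 56.8]
246 [525.1, 71.5, 57.9]
252 [528.3, 71.5, 59.5]
258 [531.8, 72.0, 60.3]
264 [535.1, 72.3, 61.5]
270 [538.6, 72.8, 62.4]
[(200, 197), (203, 199), (206, 195), (209, 63), (212, 70), (215, 54), (218, 40), (221, 52), (224, 71), (227, 72), (230, 74), (233, 72), (236, 72), (239, 72), (242, 73), (245, 74), (248, 73), (251, 71), (254, 68), (257, 195), (260, 198)]
[(230, 204), (234, 205), (238, 74), (242, 74), (246, 77), (250, 72), (254, 73), (258, 71), (262, 73), (266, 72), (270, 73), (274, 53), (278, 52), (282, 54), (286, 50), (290, 53), (294, 47), (298, 49), (302, 41), (306, 49), (310, 147), (314, 151)]
[531.07173205 -48.39324836  64.        ] [[534.7, -64.3, 62.8], [533.6, -55.7, 62.8], [531.4, -38.5, 63.2], [530.9, -31.6, 62.2]] [[523.2, -60.5, 50.6], [523.8, -60.0, 56.9], [524.5, -59.5, 62.2], [529.1, -59.0, 62.9], [535.1, -58.4, 63.0], [541.3, -57.8, 63.0]]
tool [534.6 -43.1 279.1] rot [ 1.7997e+02 -2.0000e-02 -1.7304e+02] mm [ 5.2 -4.4 36.1] frac [ 0.0344 -0.0292  0.241 ]
```

```bash
python3 -m jog '[{"tx":0.02,"ty":-0.03,"tz":0.06,"ax":0,"ay":0,"az":0,"hand":0},{"tx":0.02,"ty":-0.03,"tz":0.11,"ax":0,"ay":0,"az":0,"hand":0},{"tx":0.02,"ty":-0.03,"tz":0.16,"ax":0,"ay":0,"az":0,"hand":0},{"tx":0.02,"ty":-0.03,"tz":0.19,"ax":0,"ay":0,"az":0,"hand":0},{"tx":0.02,"ty":-0.03,"tz":0.2,"ax":0,"ay":0,"az":0,"hand":0}]'
python3 -m jog '[{"tx":0,"ty":0,"tz":0,"ax":0,"ay":0,"az":0,"hand":0},{"tx":0,"ty":0,"tz":0,"ax":0,"ay":0,"az":0,"hand":0}]'
python3 - <<'E'
from bench import *
from h import *
tool(sense(),(532,-48),64)
p=snapshot("wrist");cv2.imwrite("pics/w5.png",p["pixels"][:,:,::-1])
E
```

```text
time: 6.02
tool_pos: [531.6, -47.5, 247.6]
tcp_rot: [180.0, -0.1, -173.0]
ft_force: [-0.4, 0.4, 0.4]
finger_gap: -0.1
time: 6.18
tool_pos: [532.4, -47.9, 249.4]
tcp_rot: [180.0, -0.0, -173.0]
ft_force: [0.7, 0.7, 0.3]
finger_gap: -0.2
tool [532.4 -47.9 249.4] rot [ 1.8000e+02 -1.0000e-02 -1.7298e+02] mm [ 0.4 -0.  12.4] frac [ 0.0027 -0.0002  0.0825]
```

View pics/w5.png

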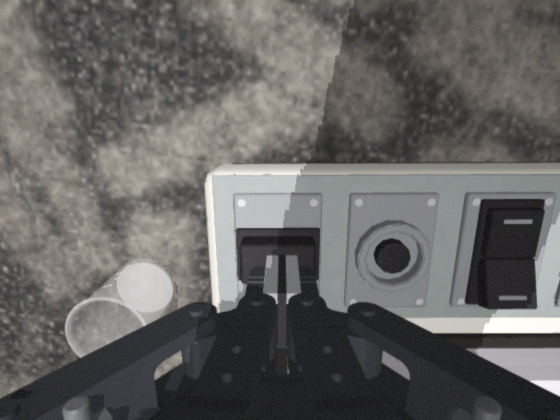

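The tips (264–301) are over the bar (240–319). Pressing slowly.

```bash
python3 -m jog '[{"tx":0,"ty":0,"tz":0.03,"ax":0,"ay":0,"az":0,"hand":0},{"tx":0,"ty":0,"tz":0.05,"ax":0,"ay":0,"az":0,"hand":0},{"tx":0,"ty":0,"tz":0.07,"ax":0,"ay":0,"az":0,"hand":0},{"tx":0,"ty":0,"tz":0.08,"ax":0,"ay":0,"az":0,"hand":0},{"tx":0,"ty":0,"tz":0.08,"ax":0,"ay":0,"az":0,"hand":0}]'
python3 -m jog '[{"tx":0,"ty":0,"tz":0.01,"ax":0,"ay":0,"az":0,"hand":0},{"tx":0,"ty":0,"tz":0.02,"ax":0,"ay":0,"az":0,"hand":0},{"tx":0,"ty":0,"tz":0.03,"ax":0,"ay":0,"az":0,"hand":0},{"tx":0,"ty":0,"tz":0.03,"ax":0,"ay":0,"az":0,"hand":0}]'
python3 -m jog '[{"tx":0,"ty":0,"tz":0.01,"ax":0,"ay":0,"az":0,"hand":0},{"tx":0,"ty":0,"tz":0.02,"ax":0,"ay":0,"az":0,"hand":0},{"tx":0,"ty":0,"tz":0.02,"ax":0,"ay":0,"az":0,"hand":0}]'
```

```text
time: 6.65
tool_pos: [532.1, -48.1, 236.9]
tcp_rot: [180.0, -0.0, -173.0]
ft_force: [0.1, -0.6, 0.4]
finger_gap: 0.2
time: 6.98
tool_pos: [532.4, -48.1, 232.8]
tcp_rot: [-180.0, 0.0, -173.0]
ft_force: [-0.5, 0.5, 0.7]
finger_gap: 0.2
time: 7.23
tool_pos: [532.4, -48.1, 229.8]
tcp_rot: [-180.0, 0.0, -173.0]
ft_force: [-0.8, -0.3, -0.2]
finger_gap: -0.1
```

```bash
python3 -m jog '[{"tx":0,"ty":0,"tz":0.005,"ax":0,"ay":0,"az":0,"hand":0},{"tx":0,"ty":0,"tz":0.01,"ax":0,"ay":0,"az":0,"hand":0},{"tx":0,"ty":0,"tz":0.01,"ax":0,"ay":0,"az":0,"hand":0}]'
python3 -m jog '[{"tx":0,"ty":0,"tz":0.005,"ax":0,"ay":0,"az":0,"hand":0},{"tx":0,"ty":0,"tz":0.01,"ax":0,"ay":0,"az":0,"hand":0},{"tx":0,"ty":0,"tz":0.01,"ax":0,"ay":0,"az":0,"hand":0}]'
```

```text
time: 7.48
tool_pos: [532.5, -48.1, 229.4]
tcp_rot: [-180.0, 0.0, -173.0]
ft_force: [-4.6, 1.0, 11.1]
finger_gap: 0.1
time: 7.73
tool_pos: [532.6, -48.1, 229.2]
tcp_rot: [-180.0, 0.0, -173.0]
ft_force: [-12.3, 1.1, 23.7]
finger_gap: -0.2
```

Bar at its stop. Raising and moving over to the large button.

```bash
python3 -m jog '[{"tx":0,"ty":0,"tz":-0.05,"ax":0,"ay":0,"az":0,"hand":0},{"tx":0,"ty":0,"tz":-0.15,"ax":0,"ay":0,"az":0,"hand":0},{"tx":0,"ty":0,"tz":-0.27,"ax":0,"ay":0,"az":0,"hand":0},{"tx":-0.1,"ty":0.1,"tz":-0.3,"ax":0,"ay":0,"az":0,"hand":0},{"tx":-0.1,"ty":0.3,"tz":-0.3,"ax":0,"ay":0,"az":0,"hand":0}]'
python3 -m jog '[{"tx":0,"ty":0.25,"tz":0,"ax":0,"ay":0,"az":0,"hand":0},{"tx":0,"ty":0.5,"tz":0,"ax":0,"ay":0,"az":0,"hand":0},{"tx":0,"ty":0.7,"tz":0,"ax":0,"ay":0,"az":0,"hand":0},{"tx":0,"ty":0.88,"tz":0,"ax":0,"ay":0,"az":0,"hand":0},{"tx":0,"ty":0.88,"tz":0,"ax":0,"ay":0,"az":0,"hand":0}]'
python3 -m jog '[{"tx":0,"ty":0,"tz":0,"ax":0,"ay":0,"az":0,"hand":0},{"tx":0,"ty":0,"tz":0,"ax":0,"ay":0,"az":0,"hand":0}]'
python3 - <<'E'
from bench import *
from h import *
tool(sense(),(508,127),75)
p=snapshot("wrist");np.savez("pics/wrist6.npz",**p);cv2.imwrite("pics/w6.png",p["pixels"][:,:,::-1])
s=snapshot("scene");np.savez("pics/scene6.npz",**s);cv2.imwrite("pics/s6.png",cv2.resize(s["pixels"][:,:,::-1][180:270,190:330],None,fx=5,fy=5))
def pt(p,u,v,w=1):
    z=np.median(p["z_map"][v-1:v+2,u-w:u+w+1]);return (p["R"].T@(np.linalg.inv(p["intrinsics"])@np.array([u,v,1.])*z-p["t"])).round(1)
for a in [(530,-48),(525,-48),(535,-48),(530,-38),(530,-58)]:
    o=[]
    for c in (p,s):
        q=proj(c,(*a,56)).round().astype(int)
        o.append((q.tolist(),pt(c,*q).tolist() if 2<q[0]<557 and 2<q[1]<417 else None))
    print(a,o)
E
```

```text
time: 8.15
tool_pos: [544.2, -3.3, 274.7]
tcp_rot: [-179.9, 0.3, -173.2]
ft_force: [1.3, 0.1, -0.2]
finger_gap: -0.4
time: 8.57
tool_pos: [524.7, 133.5, 271.8]
tcp_rot: [179.9, -0.0, -172.8]
ft_force: [-0.6, -0.1, -0.1]
finger_gap: -0.2
time: 8.73
tool_pos: [525.6, 129.2, 271.7]
tcp_rot: [-180.0, -0.0, -173.0]
ft_force: [-0.3, 0.6, 0.0]
finger_gap: 0.2
tool [525.6 129.2 271.7] rot [-1.7997e+02 -1.0000e-02 -1.7296e+02] mm [17.8 -0.  23.7] frac [ 0.1184 -0.      0.1582]
(530, -48) [([-32, 213], None), ([303, 234], [530.4, -47.3, 55.7])]
(525, -48) [([-34, 205], None), ([302, 236], [525.6, -47.9, 55.3])]
(535, -48) [([-31, 222], None), ([305, 232], [536.1, -48.2, 56.0])]
(530, -38) [([-14, 215], None), ([298, 232], [530.0, -37.0, 55.1])]
(530, -58) [([-51, 211], None), ([308, 236], [531.2, -57.3, 55.6])]
```

View pics/w6.png

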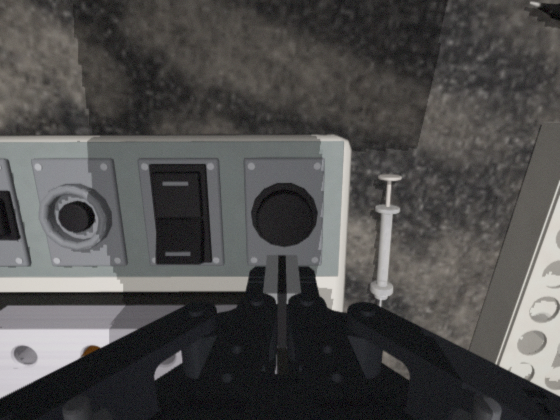

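View pics/s6.png

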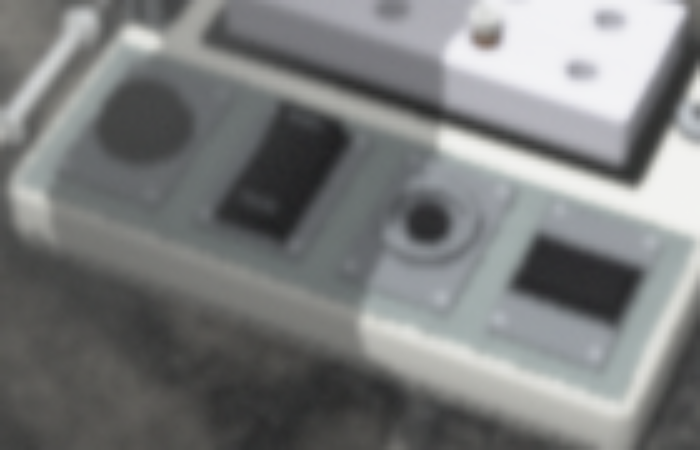

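The bar is flush at ~56 mm and the rocker is still over. The large button is at (285,215) in the wrist view.

```bash
python3 - <<'E'
from h import *
p=np.load("pics/wrist6.npz");print(ray(p,(285.5,216),62))
E
python3 -m jog '[{"tx":0.04,"ty":0,"tz":0,"ax":0,"ay":0,"az":0,"hand":0},{"tx":0.08,"ty":0,"tz":0.04,"ax":0,"ay":0,"az":0,"hand":0},{"tx":0.12,"ty":0,"tz":0.08,"ax":0,"ay":0,"az":0,"hand":0},{"tx":0.12,"ty":0,"tz":0.1,"ax":0,"ay":0,"az":0,"hand":0},{"tx":0.12,"ty":0,"tz":0.1,"ax":0,"ay":0,"az":0,"hand":0}]'
python3 -m jog '[{"tx":0,"ty":0,"tz":0,"ax":0,"ay":0,"az":0,"hand":0},{"tx":0,"ty":0,"tz":0,"ax":0,"ay":0,"az":0,"hand":0}]'
```

```text
[507.78179185 129.7968947   62.        ]
time: 9.25
tool_pos: [506.7, 126.8, 255.4]
tcp_rot: [-180.0, -0.1, -173.0]
ft_force: [-0.4, -0.2, -0.9]
finger_gap: -0.0
time: 9.42
tool_pos: [507.9, 127.2, 257.1]
tcp_rot: [-180.0, 0.0, -173.0]
ft_force: [1.4, -0.2, -0.3]
finger_gap: 0.2
```

Tip z ≈ 84. The top is at 62 (TCP 235), fully in at TCP ≈ 229.

```bash
python3 -m jog '[{"tx":0,"ty":0.005,"tz":0.04,"ax":0,"ay":0,"az":0,"hand":0},{"tx":0,"ty":0.005,"tz":0.08,"ax":0,"ay":0,"az":0,"hand":0},{"tx":0,"ty":0.005,"tz":0.11,"ax":0,"ay":0,"az":0,"hand":0},{"tx":0,"ty":0.005,"tz":0.13,"ax":0,"ay":0,"az":0,"hand":0},{"tx":0,"ty":0.005,"tz":0.13,"ax":0,"ay":0,"az":0,"hand":0}]'
python3 -m jog '[{"tx":0,"ty":0,"tz":0.01,"ax":0,"ay":0,"az":0,"hand":0},{"tx":0,"ty":0,"tz":0.02,"ax":0,"ay":0,"az":0,"hand":0},{"tx":0,"ty":0,"tz":0.03,"ax":0,"ay":0,"az":0,"hand":0},{"tx":0,"ty":0,"tz":0.03,"ax":0,"ay":0,"az":0,"hand":0}]'
python3 -m jog '[{"tx":0,"ty":0,"tz":0.01,"ax":0,"ay":0,"az":0,"hand":0},{"tx":0,"ty":0,"tz":0.02,"ax":0,"ay":0,"az":0,"hand":0},{"tx":0,"ty":0,"tz":0.02,"ax":0,"ay":0,"az":0,"hand":0}]'
```

```text
time: 9.83
tool_pos: [507.2, 127.9, 236.1]
tcp_rot: [-180.0, -0.1, -173.0]
ft_force: [-0.1, 0.5, -0.7]
finger_gap: -0.2
time: 10.17
tool_pos: [507.8, 127.9, 233.0]
tcp_rot: [180.0, 0.0, -173.0]
ft_force: [-0.4, -0.2, 1.7]
finger_gap: -0.1
time: 10.42
tool_pos: [507.9, 128.0, 230.1]
tcp_rot: [180.0, 0.0, -173.0]
ft_force: [-0.9, 0.5, 4.3]
finger_gap: 0.1
```

```bash
python3 -m jog '[{"tx":0,"ty":0,"tz":0.005,"ax":0,"ay":0,"az":0,"hand":0},{"tx":0,"ty":0,"tz":0.01,"ax":0,"ay":0,"az":0,"hand":0},{"tx":0,"ty":0,"tz":0.01,"ax":0,"ay":0,"az":0,"hand":0}]'
python3 -m jog '[{"tx":0,"ty":0,"tz":0.005,"ax":0,"ay":0,"az":0,"hand":0},{"tx":0,"ty":0,"tz":0.01,"ax":0,"ay":0,"az":0,"hand":0},{"tx":0,"ty":0,"tz":0.01,"ax":0,"ay":0,"az":0,"hand":0}]'
```

```text
time: 10.67
tool_pos: [508.0, 128.0, 229.3]
tcp_rot: [-180.0, 0.0, -173.0]
ft_force: [-4.0, -0.6, 9.1]
finger_gap: -0.2
time: 10.92
tool_pos: [508.0, 128.0, 228.9]
tcp_rot: [-180.0, 0.0, -173.0]
ft_force: [-9.1, -1.6, 20.6]
finger_gap: 0.1
```

The button is fully in at its stop (20.6 N, well above the 5 N needed). Releasing.

```bash
python3 -m jog '[{"tx":0,"ty":0,"tz":-0.03,"ax":0,"ay":0,"az":0,"hand":0},{"tx":0,"ty":0,"tz":-0.1,"ax":0,"ay":0,"az":0,"hand":0},{"tx":0,"ty":0,"tz":-0.3,"ax":0,"ay":0,"az":0,"hand":0},{"tx":0,"ty":0,"tz":-0.55,"ax":0,"ay":0,"az":0,"hand":0},{"tx":0,"ty":0,"tz":-0.8,"ax":0,"ay":0,"az":0,"hand":0}]'
python3 -m jog '[{"tx":0.2,"ty":0,"tz":-0.2,"ax":0,"ay":0,"az":0,"hand":0},{"tx":0.4,"ty":0,"tz":-0.2,"ax":0,"ay":0,"az":0,"hand":0},{"tx":0.6,"ty":0,"tz":-0.2,"ax":0,"ay":0,"az":0,"hand":0},{"tx":0.6,"ty":0,"tz":-0.2,"ax":0,"ay":0,"az":0,"hand":0},{"tx":0.6,"ty":0,"tz":-0.2,"ax":0,"ay":0,"az":0,"hand":0}]'
python3 - <<'E'
from bench import *
from h import *
print(sense()["tool_pos"])
s=snapshot("scene");t=snapshot("top");cv2.imwrite("pics/s7.png",cv2.resize(s["pixels"][:,:,::-1][150:275,170:380],None,fx=3.8,fy=3.8,interpolation=cv2.INTER_CUBIC))
cv2.imwrite("pics/t7.png",cv2.resize(t["pixels"][:,:,::-1][140:265,170:370],None,fx=3.8,fy=3.8,interpolation=cv2.INTER_CUBIC))
def med(p,X):
    u,v=proj(p,X).round().astype(int);z=np.median(p["z_map"][v-1:v+2,u-1:u+2]);return (p["R"].T@(np.linalg.inv(p["intrinsics"])@np.array([u,v,1.])*z-p["t"])).round(1)
for n,X in dict(start=(506,125,62),rock_front=(497,64,56),rock_rear=(533,69,62),bar=(530,-49,56),guard=(524,8,56)).items(): print(n,med(s,X),med(t,X))
E
```

```text
time: 11.33
tool_pos: [506.9, 127.8, 347.3]
tcp_rot: [-180.0, -0.2, -173.0]
ft_force: [0.8, 0.3, 0.6]
finger_gap: 0.0
time: 11.75
tool_pos: [417.2, 116.9, 377.2]
tcp_rot: [180.0, 0.1, -173.0]
ft_force: [-0.2, -1.3, 0.3]
finger_gap: -0.1
[417.21553063 116.90543284 377.15124117]
start [506.3 125.7  61.6] [467.6  67.2 599.8]
rock_front [497.3  64.6  55.7] [497.7  63.9  54.2]
rock_rear [533.8  68.5  60.7] [533.8  68.3  61. ]
bar [530.6 -49.2  56.7] [530.7 -49.9  57.2]
guard [524.3   8.9  54.7] [523.7   8.1  58.3]
```

View pics/s7.png

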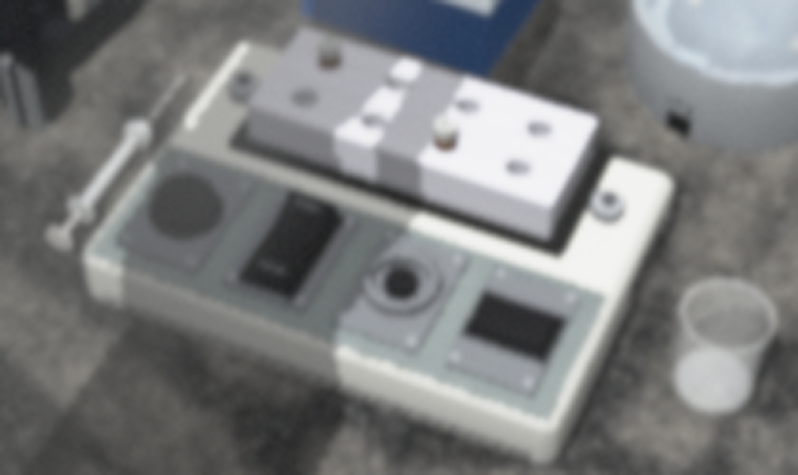

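View pics/t7.png

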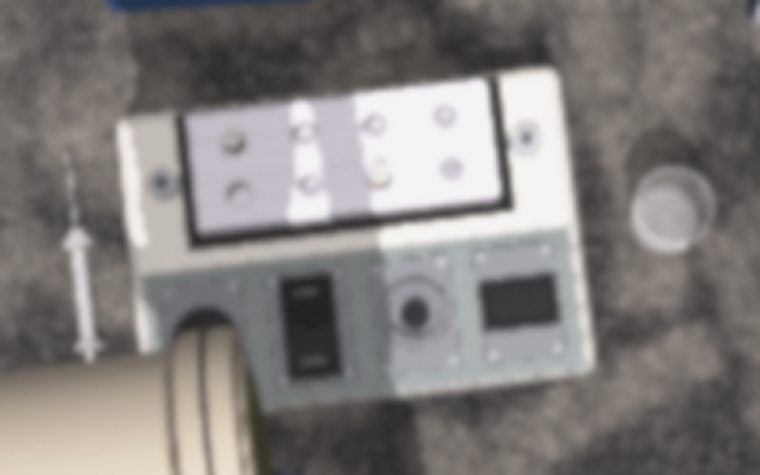

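In both views the vials, beaker and syringe are where they started, the rocker is over, the bar is down and the large button is back up. Letting the arm settle, then handing in.

```bash
python3 -m jog '[{"tx":0,"ty":0,"tz":0,"ax":0,"ay":0,"az":0,"hand":0},{"tx":0,"ty":0,"tz":0,"ax":0,"ay":0,"az":0,"hand":0},{"tx":0,"ty":0,"tz":0,"ax":0,"ay":0,"az":0,"hand":0}]' && python3 -c "
from bench import *
print(hand_in())"
```

```text
time: 12.1
tool_pos: [418.9, 117.0, 376.7]
tcp_rot: [-180.0, -0.0, -173.0]
ft_force: [-0.4, 0.1, -0.2]
finger_gap: -0.3
the job is handed in; nothing more can be done
None
```

I pressed the three controls in the order asked with the gripper shut: the rocker's raised end, then the bar key, then the large round button. The job was handed in at about 12 s, with the arm clear of the shaker.

**Presses:** Each one ended on a firm stop with the fingertips at about 56 mm, at 21 to 24 N. I saw no clear friction force (about 3 N) while the rocker and bar were moving, so I rely on the stops and the depth readings below.

**Last checks:**

| Control | Depth reading after the presses | Expected |
|---|---|---|
| Rocker, front half | level at about 55.5 to 56 mm, rear half raised | 56 mm, level |
| Bar key | about 56 to 57 mm, staying down | 56 mm |
| Large round button | 61.6 mm, back up (scene view only) | 62 mm |

- **Guarded button:** I never went near it, and it looks unchanged. Its depth readings disagreed (54.7 mm in the scene view, 58.3 mm in the top view, against 56 mm), probably because the collar edge falls in the same pixels.
- **Loose items:** Compared by eye with the first pictures, the vials and beaker had not moved in either view. The syringe had not moved either, though the arm hid part of it in the top view.
- **Camera agreement:** The scene and top cameras differed by about 6 mm sideways at the start, so I used the wrist camera to line up each press.

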